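Screw down the loose foot of a rocking dispensing balance

TASK

The dispensing balance rocks on its slab: one of its two front levelling feet no longer reaches its rubber pad. Find out by feel which one it is and screw that foot down with its black knob until all four feet bear and the balance stands firm and level, without over-screwing it so that another foot comes free. Do not shift the balance on its pads, do not press on the weighing pan, and leave the things round about where they are.

Things in the scene. Friction and masses are not known exactly. Their poses are not given: they have to be found in the camera images.
- balance: The dispensing balance, loose, about 2.9 kg: grey cast base 300 mm deep (x) by 290 wide (y), 12 thick, its top 37 mm above the undersides of the feet. Origin: centre of the footprint at the undersides of the feet; +x to its back, +y to its left, z up. Feet at x = +-120, y = +-115 mm. The two rear feet (+x) are fixed and good, the two front ones are screws. It starts level to about 3 mrad.
- pan: Round steel weighing pan on the balance's white housing, 144 mm across, 3 thick. Origin: centre of its underside, 85 mm above the balance's origin and 45 mm behind its centre. Its load cell is delicate: keep off. The housing is 200 wide, 77 high, from x = -50 mm of the balance back; the display nose before it is 90 wide, 63 high.
- foot_left: Front left levelling foot (+y of the balance): domed rubber sole 32 mm across (bears on its middle 18), screw, and a round fluted black knob (47 to 71 mm above the sole's underside), one piece that turns and travels together. Origin: centre of the sole's underside; z up the screw axis. Right-hand thread, 4 mm a turn: clockwise seen from above screws it down. Travel 5 mm each way. Thread drag 0.04 N m, a little more once it bears.
- foot_right: Front right levelling foot (-y of the balance), the same as the left. At the start the two screws are set alike to within 0.6 mm: it is the pads below that differ.
- foot_left_knob (a point): Centre of the top face of the left knob, which is 40 mm across and 24 high, with a white index mark; z up, turns with it. Above the base nothing stands within 65 mm of its axis. If this corner is loose, 2 to 5 N down on the knob tips the balance over its diagonal onto this foot; let go, it tips back. A sound corner gives some 0.1 mm under 8 N, a loose one its whole gap besides.
- foot_right_knob (a point): Centre of the top face of the right knob, likewise.
- slab: Marble weighing slab, 350 mm deep (x) by 460 wide (y) by 30 thick, fast on the bench. Origin: centre of its underside, on the bench. The balance stands square on its middle.
- pad_front_a: Black springy rubber pad under one front foot, left or right: 50 by 50 mm, 12 thick when new. Origin: centre of its underside, on the slab. One of the front pads, on either side, is old and pressed flat, so that the foot above it hangs 1 to 3.5 mm clear. The thickness is not told.
- pad_front_b: Pad under the other front foot. Pads give about 0.02 mm a newton. From the short foot's first touch on its pad, some 0.55 mm more of screw travel (an eighth of a turn) shares the load evenly; 1.1 mm more and the other front foot comes free. A gap felt by pushing with a few newtons reads some 0.1 to 0.2 mm small.
- pad_rear_left: Pad under the rear left foot, 12 mm thick. Origin: centre of its underside.
- pad_rear_right: Pad under the rear right foot, the same.
- check_weight: Steel check weight, 500 g, 38 mm across, 58 high, standing on the slab beside the balance. Leave it. Origin: centre of its underside.
- weighing_cup: Small white plastic weighing cup, 44 mm across, 35 high, on the slab on the other side. Leave it.
- tin_dish: Shallow brass-coloured tablet dish, 90 mm across, 18 high, on the bench. Leave it.
- amber_bottle: Amber glass bottle, 60 mm across, 115 high. Leave it.
- tablet_jar: White tablet jar with blue cap, 68 mm across, 85 high. Leave it.
- counting_tray: Blue tablet counting tray, 150 by 110 by 18 mm. Leave it.
- carton: Small medicine carton, 45 by 90 by 55 mm high. Leave it.

How it is judged:
By the outcome, as a careful person would: the job done as asked, in the order asked, and still so for the second after the job is handed in, with the robot touching nothing.
It also fails if it takes over 72 s, if anything falls off the work surface, if the arm or the gripper's body presses on something with over 40 N, if the wrist force passes 120 N, or if a joint passes its speed limit or range.

ROBOT

A 6-joint arm with a two-finger parallel gripper is mounted at the origin on the work surface. World frame = base frame: x ahead of the robot, y to its left, z up, the work surface at z = 0. Lengths are in m, angles in rad, forces in N, time in s.
With the tool pointing down it reaches from about 0.4 to 0.825 m from the base axis. Payload 7 kg.
Tool frame: the origin (TCP) lies at the very end of the fingers, on their centre line; the grasp point (between the pads) lies 19 mm behind it (manip.grip_point_offset is the distance from the TCP to the grasp point, in m); z points along the fingers, y is the line along which they close (so a half turn about z gives the same grasp; the last joint's range is limited). The gripper opens to 88 mm and grips with 3 to 60 N. Pads are 19 mm wide; open, the fingers measure 130 mm over their backs; the gripper's body (78 mm by 193 mm) begins 47 mm behind the grasp point.
Start: joints at [1.609, 0.359, 0.012, 0, -1.224, -0.288], TCP at [0.167, 0.654, 0.227] pointing down, gripper open.
Joint ranges: [-3.07, 3.07], [-1.43, 2.12], [-1.02, 1.25], [-3.03, 1.67], [-3.05, -0], [-3.03, 3.03]. Speed limits (rad/s): [2.39, 2.39, 3.01, 3.14, 3.14, 3.14].

INTERFACE

Orientations are given as a unit quaternion [x, y, z, w].
In Python, from plant import sensors, eyes, close_job, manip gives the robot as it stands.
- The arm moves only by the tool play_rows, never from a script. Its argument "deltas" is a list of rows, each a list of 7 numbers: the opening, from 0 (shut) to 1 (fully open), then the shift along the tool's x, y, z normalised to -1 to 1, where 1 is 0.02 m, then the turn, a rotation vector about the tool's x, y, z normalised to -1 to 1, where 1 is 0.12 rad. A call has 1 to 10 rows; each row shifts and turns the commanded pose from where the row before left it, along the tool's axes as they then stand; what a row does not reach is not made up. A row lasts 1/12 s, in which the tool goes at most 41.7 mm and 7.16 degrees, less where a joint would pass 70% of its speed; a pose out of reach is approached as far as the arm can. A call with a number of a shift or a turn outside -1 to 1 is refused whole. A call with a gripper value outside its range is refused whole. The fingers move at their own pace and stop on an object; "squeeze" is the grip in N (left out, the last holds). Time passes only in rows, so rows that do not move let the fingers close. It gives the time, the measured TCP pose, the force, the opening and the grip force at its end, in the units of the state.
- sensors.read_state(): the state, without advancing time (a new reading comes with each control period).
- eyes.capture(name): name is "side" or "top"; returns (picture, depth): 384x512x3 uint8, red, green, blue; 384x512 float32, m along the optical axis (not along the pixel's ray), 0 where there is no reading.
- eyes.camera_info(name): a dict with "fx", "fy", "cx", "cy" (pixels), "rvec" (rotation vector, rad) and "tvec" (3), from world to camera coordinates, as OpenCV has them. Camera axes: x right, y down, z forward; pixel columns grow to the right and rows downward; lengths in m; the calibration is good to about 2 mm. A picture is of the moment at which its call begins. camera_info takes no time and is no camera call.
- close_job(): hands the job in; it is judged then, once.
Trained networks look in the newest picture that a camera, given by its name, has taken for a name from the list of things; names that differ only in an ending like _2 or _b are one class to them, and where a whole thing is asked for, a point or a joint stands for the part that bears it (a point fixed in the world has none). Each returns a list of dicts, best first, with "confidence" (0 to 1); they miss things now and then, are a little off and sometimes report something else, mostly with a low value. They report only what shows in the picture. A call takes as long as a camera call.
- eyes.trace(name, camera): "pixels" (384x512 bool, what is visible of it) and "bbox" ([left, top, right, bottom] in pixels, round what is visible of it).
The state is a dict: "t": time; "q": joint angles; "qvel": joint speeds; "tau": joint torques, N m; "eef_pos": TCP position; "orientation": TCP orientation; "force": force on the tool from outside, world axes, zero at the start; "torque": the same for the moment, N m; "opening": opening from 0.0 (shut) to 1.0 (fully open); "grip_force": force on a finger pad.
Only numpy, scipy, OpenCV 4.12 (cv2) and the standard library are available. Lean on these libraries where they do the work, as an engineer would, in place of code of your own. Each camera call takes 0.05 s, during which the arm holds its last target. There are 200 camera calls.

## Working session

There is one attempt and no reset: what is moved stays moved. The work goes in short steps, Python scripts to look and compute and a tool call to move; the robot and the scene stay as the last step left them, time stands still between calls to the robot, and variables do not carry over. Pictures are saved under pics/ and viewed, at most 10 in all, crops included, and the job is handed in when it is done.

Besides the shell and the picture viewer there is one more tool, called after "Request:" as name(argument=value, ...) on one line, values as JSON. play_rows: Moves the arm, as the interface text tells. Its arguments: {"type":"object","properties":{"deltas":{"type":"array"},"squeeze":{"type":"number"}},"required":["deltas"]}

```bash
ls; mkdir -p pics; cat > h.py <<'E'
import numpy as np,cv2
from plant import sensors,eyes,close_job,manip
from scipy.spatial.transform import Rotation as R
def world(cam,depth,mask):
    c=eyes.camera_info(cam); v,u=np.nonzero(mask&(depth>0)); z=depth[v,u]
    p=np.stack([(u-c['cx'])/c['fx']*z,(v-c['cy'])/c['fy']*z,z],1)
    M=R.from_rotvec(np.ravel(c['rvec'])).as_matrix()
    return (p-np.ravel(c['tvec']))@M
def st():
    s=sensors.read_state()
    print('t%.2f'%s['t'],np.round(s['eef_pos'],5),'rv',np.round(R.from_quat(s['orientation']).as_matrix(),4).tolist(),'q',np.round(s['q'],3),'F',np.round(s['force'],2),'T',np.round(s['torque'],3),s['opening'],s['grip_force'])
E
python3 - <<'E'
from h import *
st(); print(manip.grip_point_offset)
ims=[]
for c in('side','top'):
    im,d=eyes.capture(c); cv2.imwrite(f'pics/{c}0.png',im[:,:,::-1])
    for n in('foot_left_knob','foot_right_knob','balance','pan','slab'):
        for r in eyes.trace(n,c)[:2]:
            w=world(c,d,r['pixels'])
            if len(w)>5:
                zt=np.percentile(w[:,2],90); top=w[w[:,2]>zt-.004]
                print(c,n,round(r['confidence'],2),r['bbox'],'med',np.round(np.median(w,0),3),'zt',round(zt,4),'topmid',np.round((top.min(0)+top.max(0))/2,4),'ext',np.round(np.ptp(top,axis=0),3))
E
```

```text
pics
t0.00 [0.16678 0.65357 0.22566] rv [[0.9689, -0.2474, -0.0003], [-0.2474, -0.9689, -0.0016], [0.0001, 0.0016, -1.0]] q [ 1.609  0.359  0.011 -0.    -1.224 -0.288] F [ 0.43 -0.03 -0.23] T [ 0.01   0.006 -0.011] 0.9989280233930483 0.0
0.0188
side foot_left_knob 0.73 [241.5, 226.3, 264.4, 237.4] med [ 0.49  -0.169  0.039] zt 0.0415 topmid [ 0.5015 -0.1623  0.0541] ext [0.058 0.052 0.033]
side foot_left_knob 0.66 [158.0, 160.3, 330.1, 260.8] med [ 0.492 -0.156  0.03 ] zt 0.0326 topmid [ 0.5891 -0.0193  0.0519] ext [0.448 0.517 0.047]
side foot_right_knob 0.6 [242.4, 203.0, 261.4, 234.0] med [ 0.495 -0.163  0.109] zt 0.1145 topmid [ 0.5022 -0.1605  0.1133] ext [0.037 0.037 0.006]
side foot_right_knob 0.51 [178.8, 152.4, 301.6, 232.8] med [ 0.557 -0.061  0.1  ] zt 0.1305 topmid [ 0.6353 -0.0054  0.1312] ext [0.144 0.145 0.009]
side balance 0.57 [179.6, 153.0, 302.7, 229.3] med [ 0.557 -0.061  0.1  ] zt 0.1306 topmid [ 0.6353 -0.0054  0.1312] ext [0.144 0.145 0.009]
side balance 0.35 [186.4, 180.1, 197.4, 204.3] med [0.44  0.057 0.11 ] zt 0.1142 topmid [0.4453 0.0639 0.1134] ext [0.038
[... 551 characters left out ...]
t [0.033 0.033 0.007]
top balance 0.39 [331.3, 179.1, 359.7, 199.2] med [ 0.566 -0.324  0.082] zt 0.1156 topmid [ 0.5684 -0.3354  0.1159] ext [0.027 0.027 0.008]
top pan 0.83 [212.5, 142.9, 265.2, 190.6] med [ 0.634 -0.007  0.131] zt 0.133 topmid [ 0.6361 -0.0077  0.1331] ext [0.139 0.138 0.008]
top pan 0.49 [296.6, 157.7, 314.6, 172.5] med [ 0.648 -0.21   0.038] zt 0.0654 topmid [ 0.6457 -0.2071  0.066 ] ext [0.041 0.041 0.009]
top slab 0.93 [160.4, 116.5, 330.6, 253.9] med [ 0.569 -0.028  0.031] zt 0.0334 topmid [ 0.591  -0.0163  0.0561] ext [0.438 0.522 0.053]
top slab 0.62 [140.2, 183.3, 169.5, 206.3] med [0.561 0.259 0.084] zt 0.0874 topmid [0.5639 0.27   0.087 ] ext [0.055 0.059 0.007]
```

View image.

```bash
python3 - <<'E'
import cv2
a=cv2.imread('pics/side0.png');b=cv2.imread('pics/top0.png')
cv2.imwrite('pics/both.png',cv2.vconcat([cv2.resize(a[130:280,100:360],(780,450))]))
cv2.imwrite('pics/t.png',cv2.resize(b[90:290,120:387],(800,600)))
E
```

```text
(no output)
```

View pics/both.png

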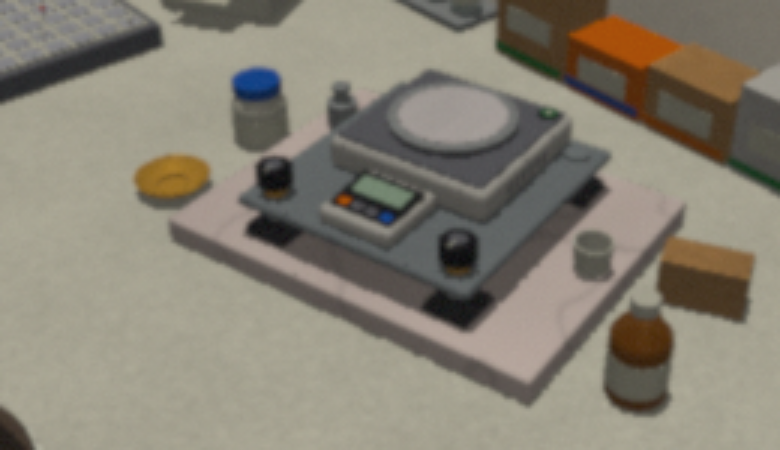

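View pics/t.png

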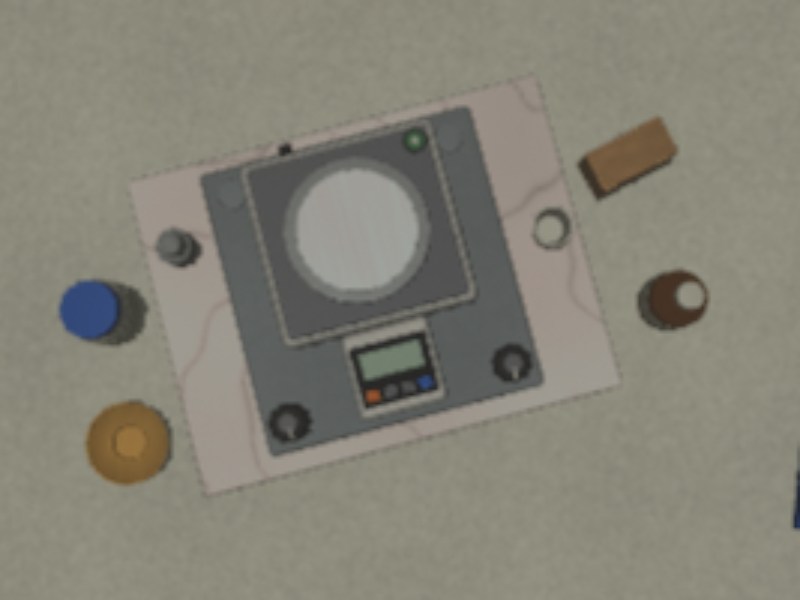

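Request:
play_rows(deltas=[[0, 0.8, 0.97, 0, 0, 0, 0], [0, 0.8, 0.97, 0, 0, 0, 0], [0, 0.8, 0.97, 0, 0, 0, 0], [0, 0.8, 0.97, 0, 0, 0, 0], [0, 0.8, 0.97, 0, 0, 0, 0], [0, 0.8, 0.97, 0, 0, 0, 0], [0, 0.8, 0.97, 0, 0, 0, 0], [0, 0.8, 0.97, 0, 0, 0, 0], [0, 0.8, 0.97, 0, 0, 0, 0], [0, 0.8, 0.97, 0, 0, 0, 0]], squeeze=5)

```text
t: 1.43
eef_pos: [0.2743, 0.4253, 0.2268]
orientation: [0.992, -0.124, 0.0, -0.0]
force: [0.0, -0.9, 0.5]
opening: 0.3
grip_force: 0.0
```

Request:
play_rows(deltas=[[0, 0.8, 0.97, 0, 0, 0, 0], [0, 0.8, 0.97, 0, 0, 0, 0], [0, 0.8, 0.97, 0, 0, 0, 0], [0, 0.8, 0.97, 0, 0, 0, 0], [0, 0.8, 0.97, 0, 0, 0, 0], [0, 0.8, 0.97, 0, 0, 0, 0], [0, 0.8, 0.97, 0, 0, 0, 0], [0, 0.8, 0.97, 0, 0, 0, 0], [0, 0.8, 0.97, 0, 0, 0, 0], [0, 0.8, 0.97, 0, 0, 0, 0]])

```text
t: 2.27
eef_pos: [0.3814, 0.1978, 0.2269]
orientation: [0.992, -0.124, 0.0, -0.0]
force: [0.9, 0.4, -0.4]
opening: 0.008
grip_force: 0.0
```

Request:
play_rows(deltas=[[0, 0.8, 0.97, 0.7, 0, 0, 0], [0, 0.8, 0.97, 0.7, 0, 0, 0], [0, 0.8, 0.97, 0.7, 0, 0, 0], [0, 0.8, 0.97, 0.7, 0, 0, 0], [0, 0.8, 0.97, 0.7, 0, 0, 0], [0, 0.8, 0.97, 0.7, 0, 0, 0], [0, 0, 0, 0, 0, 0, 0], [0, 0, 0, 0, 0, 0, 0], [0, 0, 0, 0, 0, 0, 0]])

```text
t: 3.02
eef_pos: [0.4455, 0.0625, 0.1429]
orientation: [0.992, -0.125, 0.0, -0.0]
force: [0.1, 0.1, 0.7]
opening: 0.006
grip_force: 0.0
```

```bash
python3 -c "from h import *;st()"
```

```text
t3.02 [0.4455  0.06248 0.14289] rv [[0.9688, -0.2479, 0.0004], [-0.2479, -0.9688, 0.0001], [0.0004, -0.0002, -1.0]] q [ 0.58   0.06  -0.584  0.    -0.926  0.74 ] F [0.13 0.08 0.67] T [ 0.034 -0.045 -0.034] 0.00557994090262987 0.0
```

Request:
play_rows(deltas=[[0, 0, 0, 0.65, 0, 0, 0], [0, 0, 0, 0.5, 0, 0, 0], [0, 0, 0, 0.1, 0, 0, 0], [0, 0, 0, 0, 0, 0, 0]])

```text
t: 3.35
eef_pos: [0.4451, 0.0631, 0.1178]
orientation: [0.992, -0.124, 0.0, 0.0]
force: [0.7, -0.7, -0.0]
opening: 0.008
grip_force: 0.0
```

Request:
play_rows(deltas=[[0, 0, 0, 0.05, 0, 0, 0], [0, 0, 0, 0.05, 0, 0, 0], [0, 0, 0, 0, 0, 0, 0]])

```text
t: 3.6
eef_pos: [0.4455, 0.0628, 0.116]
orientation: [0.992, -0.124, 0.0, -0.0]
force: [0.9, 0.4, 0.8]
opening: 0.003
grip_force: 0.0
```

Request:
play_rows(deltas=[[0, 0, 0, 0.025, 0, 0, 0], [0, 0, 0, 0, 0, 0, 0]])

```text
t: 3.77
eef_pos: [0.4454, 0.0625, 0.1153]
orientation: [0.992, -0.125, 0.0, -0.0]
force: [-0.3, -0.4, -0.2]
opening: 0.005
grip_force: 0.0
```

Request:
play_rows(deltas=[[0, 0, 0, 0.025, 0, 0, 0], [0, 0, 0, 0, 0, 0, 0]])

```text
t: 3.93
eef_pos: [0.4453, 0.0624, 0.1146]
orientation: [0.992, -0.125, 0.0, -0.0]
force: [-0.2, 0.8, 0.1]
opening: 0.008
grip_force: 0.0
```

Request:
play_rows(deltas=[[0, 0, 0, 0.025, 0, 0, 0], [0, 0, 0, 0, 0, 0, 0]])

```text
t: 4.1
eef_pos: [0.4452, 0.0624, 0.114]
orientation: [0.992, -0.125, -0.0, 0.0]
force: [-0.3, -0.0, 0.3]
opening: 0.007
grip_force: 0.0
```

Request:
play_rows(deltas=[[0, 0, 0, 0.025, 0, 0, 0], [0, 0, 0, 0, 0, 0, 0]])

```text
t: 4.27
eef_pos: [0.4452, 0.0624, 0.1135]
orientation: [0.992, -0.125, -0.0, 0.0]
force: [0.6, -0.0, 0.0]
opening: 0.004
grip_force: 0.0
```

Request:
play_rows(deltas=[[0, 0, 0, 0.025, 0, 0, 0], [0, 0, 0, 0, 0, 0, 0]])

```text
t: 4.43
eef_pos: [0.4453, 0.0624, 0.1131]
orientation: [0.992, -0.125, 0.0, 0.0]
force: [-0.0, 0.1, 0.5]
opening: 0.006
grip_force: 0.4
```

Request:
play_rows(deltas=[[0, 0, 0, 0.025, 0, 0, 0], [0, 0, 0, 0, 0, 0, 0]])

```text
t: 4.6
eef_pos: [0.4454, 0.0624, 0.113]
orientation: [0.992, -0.124, 0.0, 0.0]
force: [-1.6, 0.5, 6.0]
opening: 0.004
grip_force: 3.1
```

Request:
play_rows(deltas=[[0, 0, 0, 0.015, 0, 0, 0], [0, 0, 0, 0, 0, 0, 0]])

```text
t: 4.77
eef_pos: [0.4454, 0.0624, 0.1129]
orientation: [0.992, -0.124, 0.0, 0.0]
force: [-4.1, -1.3, 9.0]
opening: 0.009
grip_force: 4.5
```

Request:
play_rows(deltas=[[0, 0, 0, 0, 0, 0, 0]])

```text
t: 4.85
eef_pos: [0.4454, 0.0624, 0.1129]
orientation: [0.992, -0.124, 0.0, -0.0]
force: [-3.7, -1.1, 8.5]
opening: 0.003
grip_force: 4.5
```

Request:
play_rows(deltas=[[0, 0, 0, -0.5, 0, 0, 0], [0, 0, 0, -1, 0, 0, 0], [0, 0, 0, -0.5, 0, 0, 0], [0, 0, 0, 0, 0, 0, 0]])

```text
t: 5.18
eef_pos: [0.4466, 0.0631, 0.1544]
orientation: [0.992, -0.124, 0.002, -0.001]
force: [0.4, 0.5, 0.6]
opening: 0.006
grip_force: 0.0
```

Request:
play_rows(deltas=[[0, 0.505, 0.91, 0, 0, 0, 0], [0, 0.505, 0.91, 0, 0, 0, 0], [0, 0.505, 0.91, 0, 0, 0, 0], [0, 0.505, 0.91, 0, 0, 0, 0], [0, 0.505, 0.91, 0, 0, 0, 0], [0, 0.505, 0.91, 0, 0, 0, 0], [0, 0.505, 0.91, 0, 0, 0, 0], [0, 0.505, 0.91, 0, 0, 0, 0], [0, 0.505, 0.91, 0, 0, 0, 0], [0, 0.505, 0.91, 0, 0, 0, 0]])

```text
t: 6.02
eef_pos: [0.498, -0.1399, 0.1515]
orientation: [0.992, -0.125, -0.0, -0.0]
force: [0.5, 0.6, -0.5]
opening: 0.002
grip_force: 0.0
```

Request:
play_rows(deltas=[[0, 0.505, 0.91, 0, 0, 0, 0], [0, 0, 0, 0.5, 0, 0, 0], [0, 0, 0, 0.9, 0, 0, 0], [0, 0, 0, 0.3, 0, 0, 0], [0, 0, 0, 0, 0, 0, 0], [0, 0, 0, 0, 0, 0, 0]])

```text
t: 6.52
eef_pos: [0.5031, -0.1588, 0.1179]
orientation: [0.992, -0.124, -0.001, 0.0]
force: [-0.0, 0.1, 0.1]
opening: 0.004
grip_force: 0.0
```

```bash
python3 -c "from h import *;st()"
```

```text
t6.52 [ 0.50311 -0.15881  0.11791] rv [[0.9691, -0.2467, -0.0014], [-0.2467, -0.9691, -0.0002], [-0.0013, 0.0006, -1.0]] q [ 0.066  0.219 -0.458  0.    -0.896  1.255] F [-0.03  0.14  0.12] T [-0.011 -0.011  0.006] 0.003808884526462514 0.0
```

Request:
play_rows(deltas=[[0, 0, 0, 0.1, 0, 0, 0], [0, 0, 0, 0.05, 0, 0, 0], [0, 0, 0, 0, 0, 0, 0]])

```text
t: 6.77
eef_pos: [0.5037, -0.1587, 0.1157]
orientation: [0.992, -0.124, 0.0, -0.0]
force: [-0.1, -0.2, 0.4]
opening: 0.005
grip_force: 0.0
```

Request:
play_rows(deltas=[[0, 0, 0, 0.02, 0, 0, 0], [0, 0, 0, 0, 0, 0, 0]])

```text
t: 6.93
eef_pos: [0.5035, -0.1589, 0.1151]
orientation: [0.992, -0.124, 0.0, -0.0]
force: [0.0, -0.2, -1.4]
opening: 0.006
grip_force: 0.0
```

Request:
play_rows(deltas=[[0, 0, 0, 0.02, 0, 0, 0], [0, 0, 0, 0, 0, 0, 0]])

```text
t: 7.1
eef_pos: [0.5034, -0.159, 0.1145]
orientation: [0.992, -0.125, 0.0, -0.0]
force: [-0.5, -0.5, -1.3]
opening: 0.005
grip_force: 0.0
```

Request:
play_rows(deltas=[[0, 0, 0, 0.02, 0, 0, 0], [0, 0, 0, 0, 0, 0, 0]])

```text
t: 7.27
eef_pos: [0.5034, -0.159, 0.114]
orientation: [0.992, -0.125, -0.0, 0.0]
force: [0.4, -0.5, -0.1]
opening: 0.006
grip_force: 0.0
```

Request:
play_rows(deltas=[[0, 0, 0, 0.02, 0, 0, 0], [0, 0, 0, 0, 0, 0, 0]])

```text
t: 7.43
eef_pos: [0.5034, -0.159, 0.1136]
orientation: [0.992, -0.125, -0.0, -0.0]
force: [0.2, 0.1, 0.9]
opening: 0.004
grip_force: 0.0
```

Request:
play_rows(deltas=[[0, 0, 0, 0.02, 0, 0, 0], [0, 0, 0, 0, 0, 0, 0]])

```text
t: 7.6
eef_pos: [0.5034, -0.159, 0.1132]
orientation: [0.992, -0.125, -0.0, 0.0]
force: [-0.3, -0.3, -0.5]
opening: 0.007
grip_force: 0.0
```

Request:
play_rows(deltas=[[0, 0, 0, 0.02, 0, 0, 0], [0, 0, 0, 0, 0, 0, 0]])

```text
t: 7.77
eef_pos: [0.5034, -0.159, 0.1128]
orientation: [0.992, -0.125, -0.0, 0.0]
force: [-0.7, -0.4, 0.3]
opening: 0.007
grip_force: 0.0
```

Still free; keep going with state-resolution readings.

Request:
play_rows(deltas=[[0, 0, 0, 0.02, 0, 0, 0], [0, 0, 0, 0, 0, 0, 0]])

```text
t: 7.93
eef_pos: [0.5034, -0.1591, 0.1125]
orientation: [0.992, -0.125, -0.0, 0.0]
force: [-0.2, -0.1, 1.9]
opening: 0.01
grip_force: 0.9
```

Request:
play_rows(deltas=[[0, 0, 0, 0.02, 0, 0, 0], [0, 0, 0, 0, 0, 0, 0]])

```text
t: 8.1
eef_pos: [0.5034, -0.1592, 0.1122]
orientation: [0.992, -0.125, -0.0, 0.0]
force: [-1.2, 0.4, 2.8]
opening: 0.004
grip_force: 1.2
```

Request:
play_rows(deltas=[[0, 0, 0, 0.02, 0, 0, 0], [0, 0, 0, 0, 0, 0, 0]])

```text
t: 8.27
eef_pos: [0.5033, -0.1592, 0.1117]
orientation: [0.992, -0.125, -0.0, 0.0]
force: [-1.8, -2.1, 3.0]
opening: 0.008
grip_force: 1.5
```

Request:
play_rows(deltas=[[0, 0, 0, 0.02, 0, 0, 0], [0, 0, 0, 0, 0, 0, 0]])

```text
t: 8.43
eef_pos: [0.5034, -0.1592, 0.1113]
orientation: [0.992, -0.125, -0.0, 0.0]
force: [-2.2, -2.2, 2.4]
opening: 0.009
grip_force: 1.6
```

Request:
play_rows(deltas=[[0, 0, 0, 0.02, 0, 0, 0], [0, 0, 0, 0, 0, 0, 0]])

```text
t: 8.6
eef_pos: [0.5034, -0.1591, 0.1109]
orientation: [0.992, -0.125, 0.0, 0.0]
force: [-1.2, -2.9, 4.4]
opening: 0.003
grip_force: 1.8
```

Request:
play_rows(deltas=[[0, 0, 0, 0.02, 0, 0, 0], [0, 0, 0, 0, 0, 0, 0]])

```text
t: 8.77
eef_pos: [0.5034, -0.1592, 0.1108]
orientation: [0.992, -0.124, 0.0, 0.0]
force: [-2.7, -2.2, 5.8]
opening: 0.006
grip_force: 3.2
```

Request:
play_rows(deltas=[[0, 0, 0, 0.02, 0, 0, 0], [0, 0, 0, 0, 0, 0, 0]])

```text
t: 8.93
eef_pos: [0.5035, -0.1592, 0.1107]
orientation: [0.992, -0.124, 0.0, 0.0]
force: [-3.7, -2.2, 9.2]
opening: 0.006
grip_force: 4.6
```

Request:
play_rows(deltas=[[0, 0, 0, 0.01, 0, 0, 0], [0, 0, 0, 0, 0, 0, 0]])

```text
t: 9.1
eef_pos: [0.5035, -0.1592, 0.1107]
orientation: [0.992, -0.124, 0.0, 0.0]
force: [-5.1, -1.7, 10.7]
opening: 0.004
grip_force: 5.4
```

```bash
python3 -c "from h import *;st()"
```

```text
t9.10 [ 0.50347 -0.15923  0.11067] rv [[0.9691, -0.2468, 0.0003], [-0.2468, -0.9691, -0.0005], [0.0004, 0.0004, -1.0]] q [ 6.600e-02  2.270e-01 -4.670e-01  1.000e-03 -8.770e-01  1.255e+00] F [-5.09 -1.73 10.73] T [-0.564  1.686  0.017] 0.003617584283955729 5.364580692839809
```

Request:
play_rows(deltas=[[0, 0, 0, -0.3, 0, 0, 0], [0.65, 0, 0, -1, 0, 0, 0], [0.65, 0, 0, -0.2, 0, 0, 0], [0.65, 0, 0, 0, 0, 0, 0], [0.65, 0, 0, 0, 0, 0, 0], [0.65, 0, 0, 0, 0, 0, 0], [0.65, 0, 0, 0, 0, 0, 0]], squeeze=3)

```text
t: 9.68
eef_pos: [0.5029, -0.1589, 0.139]
orientation: [0.992, -0.125, -0.001, -0.0]
force: [-0.3, 0.1, -0.1]
opening: 0.396
grip_force: 0.0
```

```bash
python3 - <<'E'
from h import *
st()
for c in('side','top'):
    im,d=eyes.capture(c); cv2.imwrite(f'pics/{c}1.png',cv2.resize(im[180:260,210:320,::-1],None,fx=5,fy=5) if c=='side' else cv2.resize(im[170:240,240:340,::-1],None,fx=5,fy=5))
a=cv2.imread('pics/side1.png');b=cv2.imread('pics/top1.png')
b=cv2.resize(b,(550,385)); cv2.imwrite('pics/c1.png',cv2.resize(cv2.vconcat([a,b]),None,fx=.75,fy=.75))
E
```

```text
t9.68 [ 0.50294 -0.15889  0.13903] rv [[0.9689, -0.2473, -0.0013], [-0.2473, -0.9689, 0.0002], [-0.0013, 0.0001, -1.0]] q [ 0.066  0.195 -0.432 -0.    -0.945  1.255] F [-0.28  0.1  -0.15] T [-0.019 -0.028  0.018] 0.39635404620355125 0.0
```

View pics/c1.png

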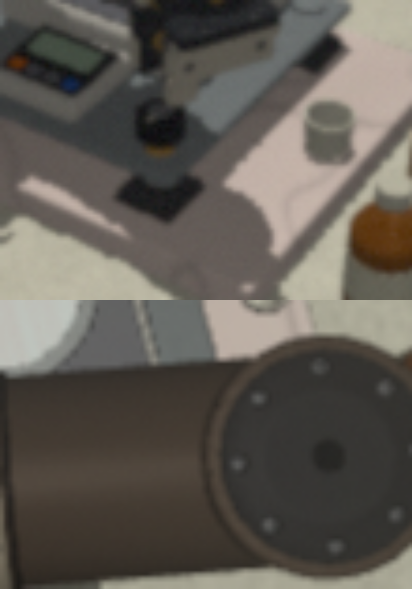

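Request:
play_rows(deltas=[[0.65, 0, 0, 0, 0, 0, 0], [0.65, 0, 0, 0, 0, 0, 0], [0.65, 0, 0, 0, 0, 0, 0], [0.65, 0, 0, 0.4, 0, 0, 0], [0.65, 0, 0, 0.5, 0, 0, 0], [0.65, 0, 0, 0, 0, 0, 0]])

```text
t: 10.28
eef_pos: [0.5019, -0.1588, 0.1194]
orientation: [0.992, -0.125, -0.002, -0.0]
force: [-0.5, -0.4, -0.6]
opening: 0.65
grip_force: 0.0
```

Request:
play_rows(deltas=[[0.65, 0, 0, 0.3, 0, 0, 0], [0.65, 0, 0, 0.3, 0, 0, 0], [0.65, 0, 0, 0, 0, 0, 0]])

```text
t: 10.53
eef_pos: [0.5026, -0.1589, 0.1084]
orientation: [0.992, -0.125, -0.001, 0.0]
force: [0.0, 0.2, -0.7]
opening: 0.647
grip_force: 0.0
```

Request:
play_rows(deltas=[[0.65, 0, 0, 0.4, 0, 0, 0], [0.65, 0, 0, 0.4, 0, 0, 0], [0.65, 0, 0, 0.2, 0, 0, 0], [0.65, 0, 0, 0, 0, 0, 0], [0.65, 0, 0, 0, 0, 0, 0]])

```text
t: 10.95
eef_pos: [0.5033, -0.159, 0.0895]
orientation: [0.992, -0.125, -0.0, 0.0]
force: [-0.0, -0.6, -0.4]
opening: 0.652
grip_force: 0.0
```

Request:
play_rows(deltas=[[0.45, 0, 0, 0.05, 0, 0, 0], [0.3, 0, 0, 0, 0, 0, 0], [0.3, 0, 0, 0, 0, 0, 0], [0.3, 0, 0, 0, 0, 0, 0], [0.3, 0, 0, 0, 0, 0, 0]])

```text
t: 11.37
eef_pos: [0.5039, -0.1582, 0.089]
orientation: [0.992, -0.125, 0.0, -0.001]
force: [0.8, 6.7, -1.0]
opening: 0.47
grip_force: 3.0
```

```bash
python3 -c "from h import *;st()"
```

```text
t11.37 [ 0.50387 -0.15822  0.08899] rv [[0.9689, -0.2473, 0.0011], [-0.2473, -0.9689, 0.0011], [0.0008, -0.0013, -1.0]] q [ 6.700e-02  2.530e-01 -4.910e-01 -1.000e-03 -8.260e-01  1.255e+00] F [ 0.78  6.72 -1.03] T [ 2.168 -0.252 -0.023] 0.47039132882990714 3.0003927648067474
```

Request:
play_rows(deltas=[[0.3, 0, -0.045, 0, 0, 0, 0], [0.3, 0, 0, 0, 0, 0, 0]])

```text
t: 11.53
eef_pos: [0.5041, -0.1574, 0.089]
orientation: [0.992, -0.125, 0.0, -0.0]
force: [0.4, 5.8, -1.1]
opening: 0.454
grip_force: 3.0
```

Request:
play_rows(deltas=[[0.3, 0, 0, 0, 0, 0, 0]])

```text
t: 11.62
eef_pos: [0.5041, -0.1574, 0.089]
orientation: [0.992, -0.125, 0.0, -0.001]
force: [0.2, 6.5, -0.3]
opening: 0.459
grip_force: 3.0
```

Request:
play_rows(deltas=[[0.3, 0, -0.03, 0, 0, 0, 0], [0.3, 0, 0, 0, 0, 0, 0]])

```text
t: 11.78
eef_pos: [0.5041, -0.1573, 0.089]
orientation: [0.992, -0.124, 0.0, -0.0]
force: [1.3, 4.3, 0.5]
opening: 0.456
grip_force: 3.0
```

Request:
play_rows(deltas=[[0.3, 0, -0.03, 0, 0, 0, 0], [0.3, 0, 0, 0, 0, 0, 0]])

```text
t: 11.95
eef_pos: [0.5041, -0.1572, 0.0891]
orientation: [0.992, -0.125, 0.0, 0.0]
force: [0.3, 0.7, 0.7]
opening: 0.455
grip_force: 3.0
```

Request:
play_rows(deltas=[[0.3, 0, 0, 0, 0, 0, 0]])

```text
t: 12.03
eef_pos: [0.504, -0.1572, 0.089]
orientation: [0.992, -0.125, 0.0, 0.0]
force: [0.3, -0.4, 0.8]
opening: 0.451
grip_force: 3.0
```

Request:
play_rows(deltas=[[0.6, 0, 0, 0.1, 0, 0, 0], [0.6, 0, 0, 0.05, 0, 0, 0], [0.6, 0, 0, 0, 0, 0, 0], [0.6, 0, 0, 0, 0, 0, 0], [0.6, 0, 0, 0, 0, 0, -0.96], [0.6, 0, 0, 0, 0, 0, -0.96], [0.6, 0, 0, 0, 0, 0, -0.96], [0.6, 0, 0, 0, 0, 0, -0.96], [0.6, 0, 0, 0, 0, 0, -0.96], [0.6, 0, 0, 0, 0, 0, -0.96]])

```text
t: 12.87
eef_pos: [0.5039, -0.157, 0.0858]
orientation: [0.975, 0.222, -0.0, 0.0]
force: [0.4, -0.5, -0.3]
opening: 0.601
grip_force: 0.0
```

Request:
play_rows(deltas=[[0.6, 0, 0, 0, 0, 0, -0.96], [0.6, 0, 0, 0, 0, 0, -0.96], [0.6, 0, 0, 0, 0, 0, -0.96], [0.6, 0, 0, 0, 0, 0, -0.96], [0.6, 0, 0, 0, 0, 0, -0.96], [0.6, 0, 0, 0, 0, 0, -0.96], [0.6, 0, 0, 0, 0, 0, -0.96], [0.6, 0, 0, 0, 0, 0, 0], [0.6, 0, 0, 0, 0, 0, 0]])

```text
t: 13.62
eef_pos: [0.5039, -0.157, 0.0859]
orientation: [0.813, 0.583, -0.0, 0.0]
force: [-0.1, 0.2, -0.2]
opening: 0.597
grip_force: 0.0
```

```bash
python3 -c "from h import *;st()"
```

```text
t13.62 [ 0.50394 -0.15702  0.08587] rv [[0.3208, 0.9472, -0.0], [0.9472, -0.3208, -0.0001], [-0.0001, -0.0, -1.0]] q [ 0.07   0.257 -0.495  0.    -0.819  2.745] F [-0.14  0.24 -0.24] T [-0.03  -0.109 -0.057] 0.5973084830213606 0.0
```

Now tool y ≈ world +x. Close gently and centre again.

Request:
play_rows(deltas=[[0.5, 0, 0, 0, 0, 0, 0], [0.3, 0, 0, 0, 0, 0, 0], [0.3, 0, 0, 0, 0, 0, 0], [0.3, 0, 0, 0, 0, 0, 0], [0.3, 0, 0, 0, 0, 0, 0]])

```text
t: 14.03
eef_pos: [0.5029, -0.1568, 0.0855]
orientation: [0.812, 0.584, -0.001, -0.001]
force: [-3.8, 2.0, 1.9]
opening: 0.455
grip_force: 3.0
```

```bash
python3 -c "from h import *;st()"
```

```text
t14.03 [ 0.50291 -0.15679  0.08553] rv [[0.3184, 0.948, -0.0018], [0.948, -0.3184, 0.0004], [-0.0002, -0.0019, -1.0]] q [ 7.000e-02  2.570e-01 -4.950e-01 -1.000e-03 -8.200e-01  2.748e+00] F [-3.79  2.04  1.88] T [ 0.898  1.415 -0.086] 0.4547347571009509 3.0001156870275736
```

Request:
play_rows(deltas=[[0.3, 0, -0.03, 0, 0, 0, 0], [0.3, 0, -0.02, 0, 0, 0, 0], [0.3, 0, 0, 0, 0, 0, 0]])

```text
t: 14.28
eef_pos: [0.5029, -0.1567, 0.0858]
orientation: [0.812, 0.584, -0.0, -0.0]
force: [-3.4, 1.0, -1.4]
opening: 0.454
grip_force: 3.0
```

Request:
play_rows(deltas=[[0.3, 0, 0, 0, 0, 0, 0]], squeeze=12)

```text
t: 14.37
eef_pos: [0.5029, -0.1567, 0.0858]
orientation: [0.812, 0.584, -0.0, -0.0]
force: [-2.0, 1.0, -0.3]
opening: 0.453
grip_force: 12.0
```

Request:
play_rows(deltas=[[0.3, 0, 0, 0, 0, 0, 0], [0.3, 0, 0, 0, 0, 0, 0]])

```text
t: 14.53
eef_pos: [0.5029, -0.1567, 0.0858]
orientation: [0.812, 0.584, -0.0, -0.0]
force: [-2.9, 2.0, 0.4]
opening: 0.448
grip_force: 12.0
```

```bash
python3 -c "from h import *;st()"
```

```text
t14.53 [ 0.50292 -0.15666  0.08582] rv [[0.3175, 0.9483, -0.0002], [0.9483, -0.3175, -0.0], [-0.0001, -0.0002, -1.0]] q [ 0.071  0.256 -0.497 -0.    -0.818  2.748] F [-2.94  1.96  0.44] T [0.518 1.01  0.023] 0.44822947299572624 12.000005543231964
```

Request:
play_rows(deltas=[[0.3, 0, -0.025, 0, 0, 0, 0], [0.3, 0, 0, 0.003, 0, 0, 0.8], [0.3, 0, 0, 0.003, 0, 0, 0.8], [0.3, 0, 0, 0.003, 0, 0, 0.8], [0.3, 0, 0, 0.003, 0, 0, 0.8], [0.3, 0, 0, 0.003, 0, 0, 0.8]])

```text
t: 15.03
eef_pos: [0.503, -0.1567, 0.0856]
orientation: [0.928, 0.372, 0.0, 0.0]
force: [-1.5, -0.8, -1.3]
opening: 0.45
grip_force: 12.0
```

```bash
python3 -c "from h import *;st()"
```

```text
t15.03 [ 0.50295 -0.15665  0.08561] rv [[0.7226, 0.6913, 0.0007], [0.6913, -0.7226, -0.0003], [0.0003, 0.0007, -1.0]] q [ 0.071  0.256 -0.498  0.    -0.816  2.263] F [-1.47 -0.77 -1.32] T [-0.069  0.454  0.029] 0.4499184895349953 11.994444876909256
```

Request:
play_rows(deltas=[[0.3, 0, 0, 0.003, 0, 0, 0.8], [0.3, 0, 0, 0.003, 0, 0, 0.8], [0.3, 0, 0, 0.003, 0, 0, 0.8], [0.3, 0, 0, 0.003, 0, 0, 0.8], [0.3, 0, 0, 0.003, 0, 0, 0.8], [0.3, 0, 0, 0.003, 0, 0, 0.8], [0.3, 0, 0, 0.003, 0, 0, 0.8], [0.3, 0, 0, 0.003, 0, 0, 0.8]])

```text
t: 15.7
eef_pos: [0.503, -0.1567, 0.0852]
orientation: [1.0, -0.002, 0.0, 0.0]
force: [-2.6, -1.6, -1.3]
opening: 0.453
grip_force: 12.0
```

Request:
play_rows(deltas=[[0.3, 0, 0, 0.003, 0, 0, 0.8], [0.3, 0, 0, 0.003, 0, 0, 0.8], [0.3, 0, 0, 0.003, 0, 0, 0.8], [0.3, 0, 0, 0.003, 0, 0, 0.8], [0.3, 0, 0, 0.003, 0, 0, 0.8], [0.3, 0, 0, 0.003, 0, 0, 0.8], [0.3, 0, 0, 0.003, 0, 0, 0.8]])

```text
t: 16.28
eef_pos: [0.503, -0.1569, 0.0848]
orientation: [0.943, -0.332, 0.0, 0.0]
force: [-0.9, -2.8, -0.5]
opening: 0.452
grip_force: 12.0
```

```bash
python3 -c "from h import *;st()"
```

```text
t16.28 [ 0.50299 -0.15687  0.08476] rv [[0.7796, -0.6262, 0.0008], [-0.6262, -0.7796, -0.0005], [0.0009, -0.0001, -1.0]] q [ 0.071  0.257 -0.499  0.001 -0.814  0.823] F [-0.87 -2.81 -0.48] T [-0.475  0.45   0.011] 0.4517957850866432 11.994292885065079
```

Request:
play_rows(deltas=[[0.3, 0, 0, 0.003, 0, 0, 0.8], [0.3, 0, 0, 0.003, 0, 0, 0.8], [0.3, 0, 0, 0.003, 0, 0, 0.8], [0.3, 0, 0, 0.003, 0, 0, 0.8], [0.3, 0, 0, 0.003, 0, 0, 0.8], [0.3, 0, 0, 0.003, 0, 0, 0.8], [0.3, 0, 0, 0.003, 0, 0, 0.8], [0.3, 0, 0, 0.003, 0, 0, 0.8]])

```text
t: 16.95
eef_pos: [0.5029, -0.157, 0.0843]
orientation: [0.75, -0.661, 0.0, 0.0]
force: [-1.9, -2.0, -0.1]
opening: 0.453
grip_force: 12.0
```

Request:
play_rows(deltas=[[0.3, 0, 0, 0.003, 0, 0, 0.8], [0.3, 0, 0, 0, 0, 0, 0.8], [0.3, 0, 0, 0, 0, 0, 0.8], [0.3, 0, 0, 0, 0, 0, 0.8], [0.3, 0, 0, 0, 0, 0, 0.8]])

```text
t: 17.37
eef_pos: [0.5028, -0.1569, 0.084]
orientation: [-0.572, 0.821, -0.0, -0.0]
force: [-1.8, -1.9, -3.1]
opening: 0.452
grip_force: 12.0
```

```bash
python3 -c "from h import *;st()"
```

```text
t17.37 [ 0.50275 -0.15693  0.08405] rv [[-0.3467, -0.938, 0.0004], [-0.938, 0.3467, -0.0005], [0.0004, -0.0005, -1.0]] q [ 0.071  0.258 -0.5    0.001 -0.813 -0.425] F [-1.8  -1.87 -3.12] T [-0.701  0.317  0.02 ] 0.4524489993503558 11.994389444589615
```

Request:
play_rows(deltas=[[0.3, 0, 0, 0.003, 0, 0, 0.8], [0.3, 0, 0, 0.003, 0, 0, 0.8], [0.3, 0, 0, 0, 0, 0, 0.8], [0.3, 0, 0, 0, 0, 0, 0.8], [0.3, 0, 0, 0, 0, 0, 0.8], [0.3, 0, 0, 0, 0, 0, 0.3], [0.3, 0, 0, 0, 0, 0, 0], [0.3, 0, 0, 0, 0, 0, 0]])

```text
t: 18.03
eef_pos: [0.5027, -0.1568, 0.0839]
orientation: [-0.346, 0.938, -0.0, 0.0]
force: [-2.0, -3.1, -2.3]
opening: 0.452
grip_force: 12.0
```

```bash
python3 -c "from h import *;st()"
```

```text
t18.03 [ 0.50266 -0.15684  0.08393] rv [[-0.7604, -0.6495, 0.0002], [-0.6495, 0.7604, -0.0004], [0.0001, -0.0004, -1.0]] q [ 0.071  0.258 -0.5    0.001 -0.813 -0.935] F [-2.02 -3.11 -2.3 ] T [-0.986  0.161 -0.042] 0.4515776553376728 11.999980062246323
```

Request:
play_rows(deltas=[[0.5, 0, 0, 0, 0, 0, 0], [0.6, 0, 0, 0, 0, 0, 0], [0.6, 0, 0, 0, 0, 0, 0], [0.6, 0, 0, 0, 0, 0, 0], [0.6, 0, 0, -0.5, 0, 0, 0], [0.6, 0, 0, -0.8, 0, 0, 0], [0.6, 0, 0, -0.8, 0, 0, 0], [0, 0, 0, -0.2, 0, 0, 0], [0, 0, 0, 0, 0, 0, 0], [0, 0, 0, 0, 0, 0, 0]], squeeze=5)

```text
t: 18.87
eef_pos: [0.5025, -0.1564, 0.1302]
orientation: [-0.345, 0.938, 0.0, 0.0]
force: [-0.2, -0.4, 0.3]
opening: 0.436
grip_force: 0.0
```

Request:
play_rows(deltas=[[0, 0, 0, 0, 0, 0, 0], [0, 0, 0, 0, 0, 0, 0], [0, 0, 0, 0, 0, 0, 0], [0, 0, 0, 0, 0, 0, 0], [0, 0, 0, 0, 0, 0, 0], [0, 0, 0, 0, 0, 0, 0]])

```text
t: 19.37
eef_pos: [0.5024, -0.1565, 0.1298]
orientation: [-0.345, 0.938, 0.0, -0.0]
force: [-0.6, -0.4, -0.3]
opening: 0.02
grip_force: 0.0
```

Request:
play_rows(deltas=[[0, 0, 0, 0.5, 0, 0, 0], [0, 0, 0, 0.3, 0, 0, 0], [0, 0, 0, 0.05, 0, 0, 0], [0, 0, 0, 0, 0, 0, 0], [0, 0, 0, 0, 0, 0, 0]])

```text
t: 19.78
eef_pos: [0.5024, -0.1565, 0.1127]
orientation: [-0.345, 0.938, 0.0, -0.0]
force: [0.0, 0.4, 0.1]
opening: 0.006
grip_force: 0.0
```

Request:
play_rows(deltas=[[0, 0, 0, 0.025, 0, 0, 0], [0, 0, 0, 0, 0, 0, 0]])

```text
t: 19.95
eef_pos: [0.5027, -0.1565, 0.1126]
orientation: [-0.345, 0.938, -0.0, 0.0]
force: [-0.1, -0.3, -0.0]
opening: 0.006
grip_force: 0.0
```

Request:
play_rows(deltas=[[0, 0, 0, 0.02, 0, 0, 0], [0, 0, 0, 0, 0, 0, 0]])

```text
t: 20.12
eef_pos: [0.5026, -0.1565, 0.1122]
orientation: [-0.345, 0.938, -0.0, 0.0]
force: [-0.6, 0.2, 0.2]
opening: 0.005
grip_force: 0.0
```

Request:
play_rows(deltas=[[0, 0, 0, 0.02, 0, 0, 0], [0, 0, 0, 0, 0, 0, 0]])

```text
t: 20.28
eef_pos: [0.5025, -0.1565, 0.1117]
orientation: [-0.345, 0.938, -0.0, 0.0]
force: [0.8, -1.0, -0.3]
opening: 0.004
grip_force: 0.0
```

Request:
play_rows(deltas=[[0, 0, 0, 0.02, 0, 0, 0], [0, 0, 0, 0, 0, 0, 0]])

```text
t: 20.45
eef_pos: [0.5025, -0.1565, 0.1113]
orientation: [-0.345, 0.938, 0.0, -0.0]
force: [0.5, 0.3, -0.2]
opening: 0.004
grip_force: 0.0
```

Request:
play_rows(deltas=[[0, 0, 0, 0.02, 0, 0, 0], [0, 0, 0, 0, 0, 0, 0]])

```text
t: 20.62
eef_pos: [0.5025, -0.1565, 0.1108]
orientation: [-0.345, 0.938, 0.0, -0.0]
force: [0.6, -0.5, -0.3]
opening: 0.007
grip_force: 0.0
```

Request:
play_rows(deltas=[[0, 0, 0, 0.02, 0, 0, 0], [0, 0, 0, 0, 0, 0, 0]])

```text
t: 20.78
eef_pos: [0.5026, -0.1565, 0.1107]
orientation: [-0.345, 0.938, -0.0, 0.0]
force: [-1.1, 0.7, 2.9]
opening: 0.004
grip_force: 1.3
```

Request:
play_rows(deltas=[[0, 0, 0, 0.02, 0, 0, 0], [0, 0, 0, 0, 0, 0, 0]])

```text
t: 20.95
eef_pos: [0.5026, -0.1565, 0.1106]
orientation: [-0.346, 0.938, -0.0, 0.0]
force: [-2.1, 0.8, 6.4]
opening: 0.003
grip_force: 3.2
```

Request:
play_rows(deltas=[[0, 0, 0, 0.02, 0, 0, 0], [0, 0, 0, 0, 0, 0, 0]])

```text
t: 21.12
eef_pos: [0.5026, -0.1566, 0.1106]
orientation: [-0.346, 0.938, -0.0, 0.0]
force: [-3.7, 1.3, 9.8]
opening: 0.006
grip_force: 4.7
```

```bash
python3 -c "from h import *;st()"
```

```text
t21.12 [ 0.50263 -0.15656  0.11059] rv [[-0.7611, -0.6487, 0.0004], [-0.6487, 0.7611, -0.0003], [-0.0001, -0.0005, -1.0]] q [ 0.071  0.224 -0.47   0.    -0.876 -0.936] F [-3.74  1.32  9.78] T [ 0.702  1.071 -0.021] 0.005987875273862172 4.728366794006433
```

Request:
play_rows(deltas=[[0, 0, 0, -0.5, 0, 0, 0], [0, 0, 0, -1, 0, 0, 0], [0, -0.455, 0.935, -0.5, 0, 0, 0], [0, -0.455, 0.935, 0, 0, 0, 0], [0, -0.455, 0.935, 0, 0, 0, 0], [0, -0.455, 0.935, 0, 0, 0, 0], [0, -0.455, 0.935, 0, 0, 0, 0], [0, -0.455, 0.935, 0, 0, 0, 0], [0, -0.455, 0.935, 0, 0, 0, 0], [0, -0.455, 0.935, 0, 0, 0, 0]])

```text
t: 21.95
eef_pos: [0.4608, 0.0056, 0.1502]
orientation: [-0.345, 0.938, 0.0, 0.0]
force: [0.4, -0.3, 0.7]
opening: 0.008
grip_force: 0.0
```

Request:
play_rows(deltas=[[0, -0.455, 0.935, 0, 0, 0, 0], [0, -0.455, 0.935, 0, 0, 0, 0], [0, -0.455, 0.935, 0, 0, 0, 0], [0, 0, 0, 0.5, 0, 0, 0], [0, 0, 0, 0.9, 0, 0, 0], [0, 0, 0, 0.3, 0, 0, 0], [0, 0, 0, 0, 0, 0, 0], [0, 0, 0, 0, 0, 0, 0]])

```text
t: 22.62
eef_pos: [0.4455, 0.0648, 0.116]
orientation: [-0.345, 0.938, -0.0, -0.0]
force: [1.0, -0.4, 0.2]
opening: 0.003
grip_force: 0.0
```

```bash
python3 -c "from h import *;st()"
```

```text
t22.62 [0.44546 0.06478 0.11597] rv [[-0.7614, -0.6483, -0.0004], [-0.6483, 0.7614, -0.0006], [0.0007, -0.0002, -1.0]] q [ 0.585  0.095 -0.619  0.    -0.857 -1.451] F [ 1.03 -0.44  0.2 ] T [ 0.066 -0.151 -0.063] 0.003206691609714746 0.0
```

Request:
play_rows(deltas=[[0, 0, 0, 0.06, 0, 0, 0], [0, 0, 0, 0.02, 0, 0, 0], [0, 0, 0, 0, 0, 0, 0], [0, 0, 0, 0, 0, 0, 0]])

```text
t: 22.95
eef_pos: [0.4456, 0.065, 0.1145]
orientation: [-0.345, 0.938, 0.0, 0.0]
force: [-0.8, -0.3, 0.1]
opening: 0.003
grip_force: 0.0
```

Request:
play_rows(deltas=[[0, 0, 0, 0.02, 0, 0, 0], [0, 0, 0, 0, 0, 0, 0]])

```text
t: 23.12
eef_pos: [0.4455, 0.065, 0.1138]
orientation: [-0.345, 0.938, 0.0, 0.0]
force: [-0.1, -0.1, 0.1]
opening: 0.007
grip_force: 0.0
```

Request:
play_rows(deltas=[[0, 0, 0, 0.015, 0, 0, 0], [0, 0, 0, 0, 0, 0, 0]])

```text
t: 23.28
eef_pos: [0.4454, 0.065, 0.1134]
orientation: [-0.345, 0.938, 0.0, -0.0]
force: [-0.9, -0.3, 0.1]
opening: 0.002
grip_force: 0.0
```

Request:
play_rows(deltas=[[0, 0, 0, 0.015, 0, 0, 0], [0, 0, 0, 0, 0, 0, 0]])

```text
t: 23.45
eef_pos: [0.4454, 0.065, 0.1132]
orientation: [-0.345, 0.938, -0.0, -0.0]
force: [-0.4, 0.2, 1.5]
opening: 0.006
grip_force: 0.7
```

Request:
play_rows(deltas=[[0, 0, 0, 0.015, 0, 0, 0], [0, 0, 0, 0, 0, 0, 0]])

```text
t: 23.62
eef_pos: [0.4455, 0.065, 0.1131]
orientation: [-0.346, 0.938, -0.0, 0.0]
force: [-1.7, -0.6, 5.1]
opening: 0.005
grip_force: 2.5
```

Request:
play_rows(deltas=[[0, 0, 0, 0.015, 0, 0, 0], [0, 0, 0, 0, 0, 0, 0]])

```text
t: 23.78
eef_pos: [0.4455, 0.065, 0.1131]
orientation: [-0.346, 0.938, -0.0, 0.0]
force: [-3.0, -0.0, 8.8]
opening: -0.001
grip_force: 4.0
```

Request:
play_rows(deltas=[[0, 0, 0, -0.5, 0, 0, 0], [0, 0, 0, -1, 0, 0, 0], [0, 0, 0, -1, 0, 0, 0], [0, 0, 0, -1, 0, 0, 0], [0, 0, 0, -1, 0, 0, 0], [0, 0, 0, -0.5, 0, 0, 0], [0, 0, 0, 0, 0, 0, 0], [0, 0, 0, 0, 0, 0, 0], [0, 0, 0, 0, 0, 0, 0], [0, 0, 0, 0, 0, 0, 0]])

```text
t: 24.62
eef_pos: [0.4447, 0.0647, 0.2113]
orientation: [-0.345, 0.938, -0.0, -0.001]
force: [0.1, -0.2, 0.0]
opening: 0.003
grip_force: 0.0
```

```bash
python3 -c "
from h import *
st()
im,d=eyes.capture('top')
r=eyes.trace('pan','top')[0]; w=world('top',d,r['pixels']); print(r['bbox'],np.median(w,0))
print(close_job())"
```

```text
t24.62 [0.44473 0.06474 0.21127] rv [[-0.7615, -0.6482, -0.0019], [-0.6482, 0.7615, -0.0009], [0.002, 0.0006, -1.0]] q [ 0.585 -0.009 -0.482 -0.    -1.1   -1.451] F [ 0.1  -0.17  0.03] T [ 0.06  -0.133  0.036] 0.0033624819979873118 0.0
[215.3, 141.1, 263.3, 190.0] [ 0.63486568 -0.00635271  0.13074377]
the job is handed in; nothing more can be done
None
```

The front right foot was the short one: I screwed it down about 2.35 mm (just over half a turn), both front corners then gave only about 0.1–0.2 mm under 9–10 N, and the job was handed in at 24.6 s with the arm clear; I did not check level with a separate measurement.

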